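# Reassemble the washed coffee grinder and hold it at the pulse mark

### The arm

A 6-joint arm with a two-finger parallel gripper is mounted at the origin on the work surface; the furniture and walls round the work are solid. World frame = base frame: x ahead of the robot, y to its left, z up, the work surface at z = 0. Lengths are in m, angles in rad, forces in N, time in s.
With the tool pointing down it reaches from about 0.35 to 0.975 m from the base axis. Payload 4.9 kg.
Tool frame: the origin (TCP) lies at the very end of the fingers, on their centre line; the grasp point (between the pads) lies 19 mm behind it (ctrl.grasp_offset is the distance from the TCP to the grasp point, in m); z points along the fingers, y is the line along which they close (so a half turn about z gives the same grasp; the last joint's range is limited). The gripper opens to 85 mm and grips with 20 to 120 N. Pads are 22 mm wide; open, the fingers measure 114 mm over their backs; the gripper's body (76 mm by 85 mm) begins 54 mm behind the grasp point. The pads swing forward as they close: fully open they stand 13 mm farther back than shut.
Start: joints at [1.227, 0.053, 1.613, -0, 1.476, -0.119], TCP at [0.139, 0.609, 0.202] pointing down, gripper open.
Joint ranges: [-3.01, 3.01], [-1.01, 2.22], [0.06, 2.58], [-1.02, 4.17], [0.09, 2.62], [-3.14, 3.14]. Speed limits (rad/s): [2.57, 2.57, 3.14, 3.14, 3.14, 3.14].

### API

Orientations are given as a rotation vector (axis times angle).
In Python, from station import ctrl, optics gives the robot as it stands.
- The arm moves only by the shell command python3 -m handwheel 'ROWS' [OPENING] [FORCE]. ROWS is JSON, a list of rows, each an object of numbers: "tx", "ty", "tz": the shift along the tool's x, y, z in mm; "roll": the turn about the tool's z in rad. A call has 1 to 12 rows; each row shifts and turns the commanded pose from where the row before left it, along the tool's axes as they then stand; what a row does not reach is not made up. A row lasts 1/12 s, in which the tool goes at most 41.7 mm and 7.16 degrees, less where a joint would pass 70% of its speed; a pose out of reach is approached as far as the arm can. A call with a gripper value outside its range is refused whole. OPENING is the finger opening in mm, from 0 to 85.4, set as the call begins (- or left out, the last holds). The fingers move at their own pace and stop on an object; FORCE is the grip in N (left out, the last holds). Time passes only in rows, so rows that do not move let the fingers close. It gives the time, the measured TCP pose, the force, the opening and the grip force at its end, in the units of the state.
- ctrl.get_obs(): the state, without advancing time (a new reading comes with each control period).
- optics.get_image(name): name is "scene" or "top"; returns (picture, depth): 400x640x3 uint8, red, green, blue; 400x640 float32, m along the optical axis (not along the pixel's ray), 0 where there is no reading.
- optics.camera_params(name): a dict with "mtx" (3x3 intrinsics, pixels), "extrinsics" (4x4, takes a point from camera to world coordinates). Camera axes: x right, y down, z forward; pixel columns grow to the right and rows downward; lengths in m; the calibration is good to about 2 mm. A picture is of the moment at which its call begins. camera_params takes no time and is no camera call.
- ctrl.finish_job(): hands the job in; it is judged then, once.
The state is a dict: "t": time; "q": joint angles; "dq": joint speeds; "effort": joint torques, N m; "tool_pos": TCP position; "tool_rot": TCP orientation; "contact_force": force on the tool from outside, world axes, zero at the start; "wrist_torque": the same for the moment, N m; "opening": finger opening in m; "grip_force": force on a finger pad.
Only numpy, scipy, OpenCV 4.12 (cv2) and the standard library are available. Lean on these libraries where they do the work, as an engineer would, in place of code of your own. Each camera call takes 0.05 s, during which the arm holds its last target. There are 200 camera calls.

### The job

The office coffee grinder has been washed. Seat its steel cup in the grinder base, put the clear lid on with its two lugs through the slots at the white marks, then turn the lid clockwise (from above) against its spring to the green pulse mark, half-way to the lock, and finish while still gripping it there for a test run. Do not turn it on into the lock at the red mark, and leave the other things on the desk where they are.

Things in the scene. Friction and masses are not known exactly. Their poses are not given: they have to be found in the camera images.
- grinder: round cordless grinder base, cream with dark top, 101 mm diameter, 105 mm high, fixed. Origin: centre of its underside, z up. Its top is a bayonet collar, inner radius 39.8 mm, 13 mm high, round a flat deck. Two entry slots 17 mm wide lie on its -x and +x sides (white marks); clockwise from each lie a green mark (0.68 rad on) and a red mark (1.24 rad on)
- cup_seat (a point): centre of the grinder's deck, 92 mm above the desk; the origins of the seated cup and the seated lid both come here. Round it the cup's seat: a ring of inner radius 29.6 mm, outer 32.2 mm, 7 mm high, with a 5 mm drive hub that fits inside the cup's hollow foot. The collar's flange is 8.5 to 13 mm above the deck; turned lugs slide under it
- cup: round straight-walled steel grinding cup with a blade inside, 56 mm diameter, 52 mm high, 0.12 kg, open at the top, standing on the drain tray. Origin: centre of its underside; z up
- lid: clear domed lid, 76 mm diameter (inside 70 mm), 92 mm high with its bar, about 0.14 kg, upright on the tray. Origin: centre of its lower rim; z up; x along the grip bar and through both lugs. The lugs (12.5 mm wide, 7 at the tip, 6 mm high, out to 43.2 mm from the axis) are at the lower rim on the +x and -x sides under white stripes; either lug fits either slot
- lid_grip (a point): middle of the lid's dark grip bar, on the lid's axis, 82 mm above its lower rim. The bar is 60 mm long (the lid's x), 16 mm wide (y) and spans 64 to 92 mm above the lower rim; grip it across the 16 mm
- pulse_ring (a joint): angle (rad) of the sprung ring in the collar that the lugs push: 0 with the lid just inserted; after some 0.08 rad of clockwise turn of the lid it goes with it. 0.6 with the lid's stripes at the green marks, half-way to the lock; lock balls resist from about 0.75, click at about 1.13 (red). The spring needs 0.07 N m at 0 and 0.13 N m at 0.6 and turns a lid let go back
- drain_tray: shallow grey ribbed drain tray, 170 x 300 mm, rim 14 mm high, fixed; cup and lid stand side by side on its ribs, 8 mm above the desk, either one on either side. Origin: centre of its underside, y along its long side
- mug: white mug with handle, 81 mm diameter, 94 mm high, a bystander. Origin: centre of its underside
- pen_pot: square grey wire pen pot, 73 mm wide, 154 mm high with the pens, a bystander. Origin: centre of its underside
- stapler: red desk stapler, 144 x 34 x 57 mm, a bystander. Origin: centre of its underside
- sticky_notes: coloured block of sticky notes, 75 x 76 x 32 mm, a bystander. Origin: centre of its underside
- roller: blue correction-tape roller, 39 x 98 x 16 mm, a bystander. Origin: centre of its underside
There are look-alikes about, which are no part of the job. Of the things that look like the cup, the middle-sized one is meant.

How it is judged:
On the way, in this order (a step that is already met when the one before it is completed fails the run):
1. the cup stands in its seat on the grinder's deck, let go (horizontal distance between cup and cup_seat below 0.004 m and z of cup in the frame of cup_seat below 0.0025 m and angle between cup's own z axis and vertical below 0.05 rad and contact force between the fingers and cup below 0.1 N), for 0.2 s.
2. the lid is down in the collar over the cup, not yet turned (horizontal distance between lid and cup_seat below 0.004 m and z of lid in the frame of cup_seat below 0.003 m and angle between lid's own z axis and vertical below 0.06 rad and value of joint pulse_ring below 0.3 rad), for 0.1 s.
3. the lid is turned to the green pulse mark (value of joint pulse_ring between 0.47 and 0.73 rad), for 0.2 s.
At the end, for the whole second after the job is handed in: The cup is fully down in its seat (within 4 mm of the axis, upright); the lid is down in the collar over it with its lugs under the flange, turned so that the switch ring reads 0.6 rad within 0.13 (stripes at the green marks), at rest, and the fingers still hold it there against the spring (all of step 3 and contact force between the fingers and lid above 2 N and horizontal distance between each of lid, cup and cup_seat below 0.004 m and z of lid in the frame of cup_seat below 0.005 m and angle between lid's own z axis and vertical below 0.06 rad and angular speed of lid below 0.15 rad/s and z of cup in the frame of cup_seat below 0.0025 m and angle between cup's own z axis and vertical below 0.05 rad); the arm keeps its last pose, push and grip.
It fails at once if the lid is turned on towards the lock (switch ring past 0.95 rad) (value of joint pulse_ring above 0.95 rad).
It fails at once if a bystander is pushed more than 25 mm (distance of any of mug, pen_pot, stapler, sticky_notes, roller from where it was at the start of the episode above 0.025 m).
It also fails if it takes over 56 s, if anything falls off the work surface, if the arm or the gripper's body presses on something with over 40 N, if the wrist force passes 120 N, or if a joint passes its speed limit or range.

## Working session

There is one attempt and no reset: what is moved stays moved. The work goes in short steps, Python scripts to look and compute and a shell command to move; the robot and the scene stay as the last step left them, time stands still between calls to the robot, and variables do not carry over. Pictures are saved under pics/ and viewed, at most 10 in all, crops included, and the job is handed in when it is done.

```bash
ls; mkdir -p pics; python3 - <<'E'
from station import ctrl, optics
import cv2, numpy as np
for n in("scene","top"):
    im,d=optics.get_image(n); cv2.imwrite(f"pics/{n}0.png",im[:,:,::-1]); np.save(f"{n}0.npy",d)
    p=optics.camera_params(n); print(n,np.round(p["mtx"],1).tolist(),np.round(p["extrinsics"],3).tolist())
o=ctrl.get_obs(); print(o)
E
```

```text
pics
scene [[398.5, 0.0, 314.0], [0.0, 398.5, 193.0], [0.0, 0.0, 1.0]] [[0.532, -0.383, 0.755, -0.354], [-0.846, -0.229, 0.481, -0.594], [-0.011, -0.895, -0.446, 0.612], [0.0, 0.0, 0.0, 1.0]]
top [[490.0, 0.0, 315.5], [0.0, 490.0, 193.8], [0.0, 0.0, 1.0]] [[0.2, -0.885, 0.421, -0.117], [-0.98, -0.175, 0.098, -0.184], [-0.013, -0.432, -0.902, 1.471], [0.0, 0.0, 0.0, 1.0]]
{'t': 0.1, 'q': array([ 1.22700213e+00,  5.33009184e-02,  1.61415004e+00, -2.63171813e-05,
        1.47600660e+00, -1.18995853e-01]), 'dq': array([-0.00042036, -0.00077678, -0.00389608, -0.00209437,  0.00069594,
        0.00041549]), 'effort': array([ 8.46202784e-05, -3.94902670e+01, -3.71362925e+01, -6.20498213e-05,
        3.96028423e-03,  2.33036980e-05]), 'tool_pos': array([0.13911377, 0.60868708, 0.20058374]), 'tool_rot': array([-3.52320192e-01, -3.12136826e+00,  2.86036825e-03]), 'contact_force': array([-0.21544553,  0.64883653,  0.3531913 ]), 'wrist_torque': array([ 0.05122806, -0.00936545, -0.00897156]), 'grip_force': 0.0, 'opening': 0.08547310297385435}
```

View pics/scene0.png

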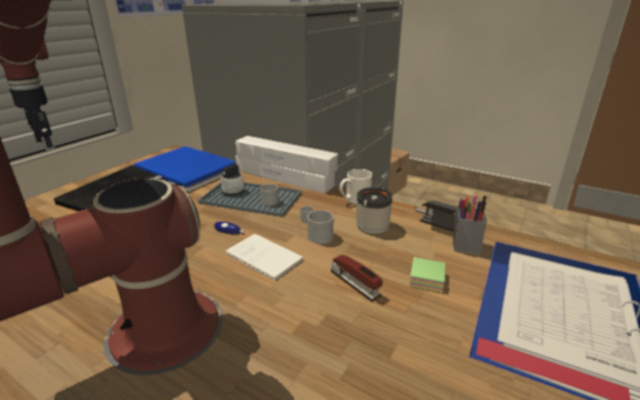

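View pics/top0.png

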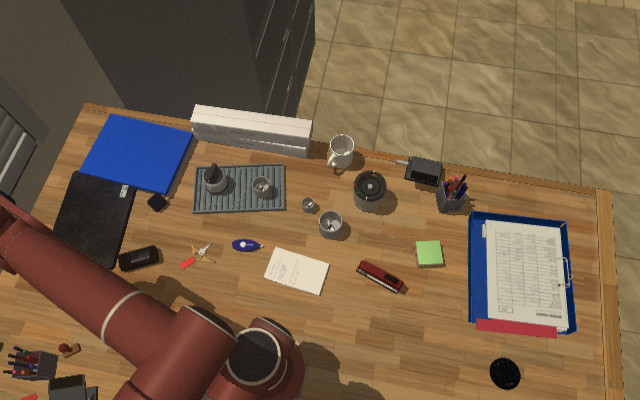

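The top picture shows three cup-like things: one on the tray at (262,186), a small one at (308,205) and a large one at (331,224). The tray one is middle-sized and on the tray, so it fits. The lid is at (214,178) and the grinder at (370,190). I'll confirm this in an enlarged crop.

```bash
python3 - <<'E'
import cv2
im=cv2.imread("pics/top0.png")
a=cv2.resize(im[140:245,190:350],None,fx=5,fy=5,interpolation=cv2.INTER_CUBIC); cv2.imwrite("pics/c1.png",a)
a=cv2.resize(im[160:220,335:405],None,fx=9,fy=9,interpolation=cv2.INTER_CUBIC); cv2.imwrite("pics/c2.png",a)
E
```

```text
(no output)
```

View pics/c1.png

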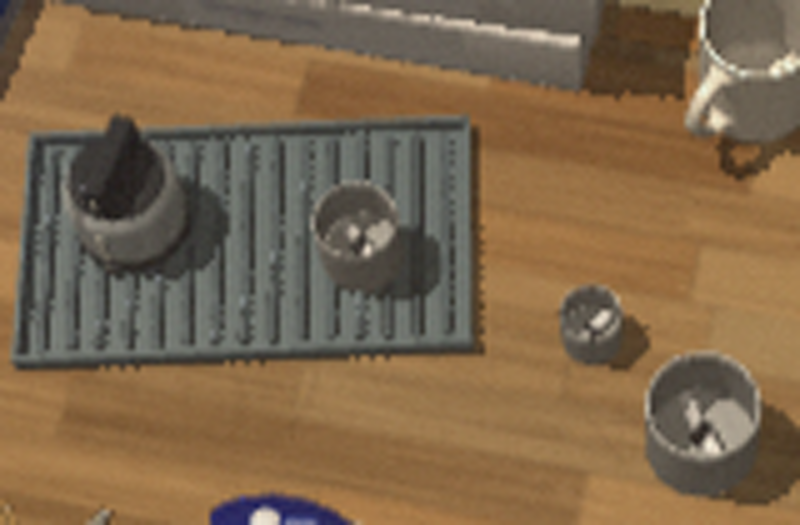

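View pics/c2.png

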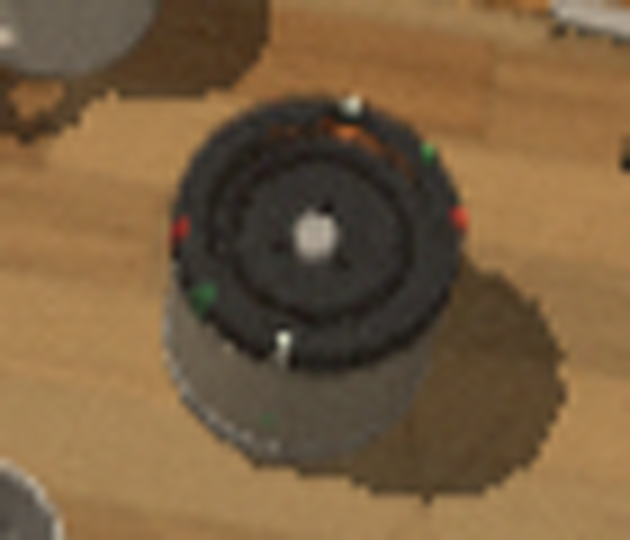

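The crop confirms three sizes: rim widths of about 85, 62 and 115 crop px. The middle one, on the tray at crop (355,222), is the cup. The grinder's white marks are at crop (350,105) and (284,345), with its hub at (315,235). The lid bar runs from crop (122,120) to (88,205). Next I'll fit positions.

```bash
cat > h.py <<'E'
import numpy as np, cv2
from station import ctrl, optics
from scipy.optimize import least_squares
def ray(n,uv,z):
    p=optics.camera_params(n);E=p["extrinsics"];r=E[:3,:3]@np.linalg.solve(p["mtx"],[uv[0],uv[1],1.]);return E[:3,3]+r*(z-E[2,3])/r[2]
def cloud(n,d):
    p=optics.camera_params(n);E=p["extrinsics"];v,u=np.mgrid[:400,:640]
    P=np.stack([u,v,np.ones_like(u)],-1)@np.linalg.inv(p["mtx"]).T*d[...,None]
    P=P@E[:3,:3].T+E[:3,3]; P[d<=0]=np.nan; return P
def circ(P,R,c0):
    f=least_squares(lambda c:np.hypot(P[:,0]-c[0],P[:,1]-c[1])-R,c0,loss="soft_l1",f_scale=.001);return f.x,np.sqrt(np.mean(f.fun**2)),len(P)
def near(P,c,r,z0,z1):
    Q=P.reshape(-1,3);Q=Q[np.isfinite(Q[:,0])];return Q[(np.hypot(Q[:,0]-c[0],Q[:,1]-c[1])<r)&(Q[:,2]>z0)&(Q[:,2]<z1)]
E
python3 - <<'E'
from h import *
print("ray hub",ray("top",(370,186.1),.097),"marks",ray("top",(373.9,171.7),.105),ray("top",(366.6,198.3),.105))
print("cup",ray("top",(261,184.4),.060))
b=[ray("top",(190+x/5,140+y/5),.1) for x,y in((122,120),(88,205))];print("bar",b)
g=ray("top",(370,186.1),.097)[:2];c=ray("top",(261,184.4),.06)[:2];l=(b[0]+b[1])[:2]/2
for n in("top","scene"):
    P=cloud(n,np.load(n+"0.npy")); 
    D=near(P,(.4,.2),.6,-.02,.02); print(n,"desk z",np.median(D[:,2]))
    for z0,z1 in((.055,.064),(.02,.05)):
        print("cup",z0,circ(near(P,c,.045,z0,z1),.0275,c))
    for z0,z1,R in((.02,.08,.0505),(.098,.110,.045)):
        Q=near(P,g,.075,z0,z1);print("grinder",circ(Q,R,g))
    Q=near(P,g,.06,.085,.12);print("deck z pct",np.percentile(Q[:,2],[5,50,95]))
    Q=near(P,l,.06,.094,.104);m=Q[:,:2].mean(0);w,v=np.linalg.eigh(np.cov(Q[:,:2].T));print("bar",len(Q),m,np.sqrt(w*12),v[:,1],cv2.minAreaRect(Q[:,:2].astype(np.float32)*1000))
    print("lid",circ(near(P,l,.06,.02,.05),.038,l))
E
```

```text
ray hub [ 0.58324902 -0.19680831  0.097     ] marks [ 0.63172268 -0.20102348  0.105     ] [ 0.53573245 -0.19290645  0.105     ]
cup [0.54017568 0.14839954 0.06      ]
bar [array([0.56359401, 0.30384764, 0.1       ]), array([0.50055197, 0.30733725, 0.1       ])]
top desk z 0.0007683295041385207
cup 0.055 (array([0.54280995, 0.15054931]), np.float64(0.0016833385169713775), 42)
cup 0.02 (array([0.54258901, 0.15006952]), np.float64(0.007887694233851055), 168)
grinder (array([ 0.58789065, -0.19533107]), np.float64(0.0016472861037608786), 216)
grinder (array([ 0.58515328, -0.19574532]), np.float64(0.009573534994049945), 336)
deck z pct [0.08768613 0.09628095 0.10733462]
bar 79 [0.53835859 0.3068591 ] [0.01735223 0.06395015] [-0.99569304  0.09271121] ((537.00537109375, 307.3544006347656), (17.73200035095215, 60.38264083862305), 83.08474731445312)
lid (array([0.53915307, 0.30842479]), np.float64(0.0015766735574200192), 105)
scene desk z 0.0007221731014621646
cup 0.055 (array([0.54496987, 0.14736687]), np.float64(0.002062078048873208), 68)
cup 0.02 (array([0.54536461, 0.14792009]), np.float64(0.0019625869958127466), 182)
grinder (array([ 0.58940855, -0.19727322]), np.float64(0.0015381037668128438), 621)
grinder (array([ 0.58369494, -0.20008941]), np.float64(0.0067106292180759645), 320)
deck z pct [0.08866439 0.09763653 0.10631759]
bar 62 [0.53577404 0.30131487] [0.0160279  0.06266268] [-0.99184468  0.12745248] ((538.6987915039062, 303.7215576171875), (19.240673065185547, 60.341548919677734), 84.83643341064453)
lid (array([0.54164124, 0.30617772]), np.float64(0.00200502147178279), 178)
```

```bash
cat > d.py <<'E'
import sys,numpy as np
from station import ctrl
from scipy.spatial.transform import Rotation as R
o=ctrl.get_obs();r=R.from_rotvec(o["tool_rot"]).as_matrix()
yaw=np.arctan2(r[1,1],r[0,1])
t=[float(a) for a in sys.argv[1:]]
print("t",round(o["t"],2),"pos",np.round(o["tool_pos"]*1000,1),"yaw_y",round(yaw,4),"zdir",np.round(r[:,2],4),"open",round(o["opening"]*1000,1),"grip",round(o["grip_force"],1),"F",np.round(o["contact_force"],1),"M",np.round(o["wrist_torque"],2),"q",np.round(o["q"],2))
if t: print("delta tool mm",np.round(r.T@(np.array(t[:3])-o["tool_pos"]*1000),1), "roll",round(yaw-t[3],4) if len(t)>3 else "")
E
python3 -m handwheel '[{"tx":-31,"ty":-22.4},{"tx":-31,"ty":-22.4},{"tx":-31,"ty":-22.4},{"tx":-31,"ty":-22.4},{"tx":-31,"ty":-22.4},{"tx":-31,"ty":-22.4},{"tx":-31,"ty":-22.4},{"tx":-31,"ty":-22.4},{"tx":-31,"ty":-22.4},{"tx":-31,"ty":-22.4},{"tx":-31,"ty":-22.4},{"tx":-31,"ty":-22.4}]' 85
python3 d.py 543.5 149 28
```

```text
t 0.1 pos [139.1 608.7 200.6] yaw_y 1.346 zdir [-6.0e-04 -1.8e-03 -1.0e+00] open 85.5 grip 0.0 F [-0.2  0.6  0.4] M [ 0.05 -0.01 -0.01] q [ 1.23  0.05  1.61 -0.    1.48 -0.12]
delta tool mm [-496.7 -357.7  173.2] roll $[0]: bad value
```

```bash
python3 -m handwheel '[{"tx":-31,"ty":-22.4,"tz":0,"roll":0},{"tx":-31,"ty":-22.4,"tz":0,"roll":0},{"tx":-31,"ty":-22.4,"tz":0,"roll":0},{"tx":-31,"ty":-22.4,"tz":0,"roll":0},{"tx":-31,"ty":-22.4,"tz":0,"roll":0},{"tx":-31,"ty":-22.4,"tz":0,"roll":0},{"tx":-31,"ty":-22.4,"tz":0,"roll":0},{"tx":-31,"ty":-22.4,"tz":0,"roll":0},{"tx":-31,"ty":-22.4,"tz":0,"roll":0},{"tx":-31,"ty":-22.4,"tz":0,"roll":0},{"tx":-31,"ty":-22.4,"tz":0,"roll":0},{"tx":-31,"ty":-22.4,"tz":0,"roll":0}]' 85
python3 d.py 543.5 149 28
```

```text
t: 1.1
tool_pos: [0.4427, 0.2626, 0.2013]
tool_rot: [-0.352, -3.121, 0.0]
contact_force: [-0.0, -0.2, -0.1]
opening: 0.0848
grip_force: 0.0
t 1.1 pos [442.7 262.6 201.3] yaw_y 1.3459 zdir [-4.e-04 -0.e+00 -1.e+00] open 84.8 grip 0.0 F [-0.  -0.2 -0.1] M [ 0.02 -0.06 -0.02] q [ 0.39 -0.21  1.87  0.    1.49 -0.96]
delta tool mm [-123.7  -88.2  173.3] roll
```

```bash
python3 -m handwheel '[{"tx":-31,"ty":-22,"tz":0,"roll":0},{"tx":-31,"ty":-22,"tz":0,"roll":0},{"tx":-31,"ty":-22,"tz":25,"roll":0},{"tx":-31,"ty":-22,"tz":25,"roll":0},{"tx":0,"ty":0,"tz":25,"roll":0},{"tx":0,"ty":0,"tz":25,"roll":0},{"tx":0,"ty":0,"tz":0,"roll":0},{"tx":0,"ty":0,"tz":0,"roll":0}]'
python3 d.py 543.5 149 28
```

```text
t: 1.77
tool_pos: [0.5374, 0.1553, 0.1039]
tool_rot: [-0.352, -3.117, 0.002]
contact_force: [0.7, 0.7, 0.7]
opening: 0.0851
grip_force: 0.0
t 1.77 pos [537.4 155.3 103.9] yaw_y 1.3458 zdir [-4.6e-03 -7.0e-04 -1.0e+00] open 85.1 grip 0.0 F [0.7 0.7 0.7] M [ 0.03 -0.03  0.  ] q [ 0.15 -0.02  1.85  0.    1.31 -1.2 ]
delta tool mm [-7.7 -4.7 75.9] roll
```

```bash
python3 -m handwheel '[{"tx":-7.7,"ty":-4.7,"tz":0,"roll":0},{"tx":0,"ty":0,"tz":0,"roll":0},{"tx":0,"ty":0,"tz":20,"roll":0},{"tx":0,"ty":0,"tz":20,"roll":0},{"tx":0,"ty":0,"tz":20,"roll":0},{"tx":0,"ty":0,"tz":15,"roll":0},{"tx":0,"ty":0,"tz":0,"roll":0},{"tx":0,"ty":0,"tz":0,"roll":0}]'
python3 d.py 543.5 149 28
```

```text
t: 2.43
tool_pos: [0.546, 0.1496, 0.0319]
tool_rot: [0.352, 3.121, 0.0]
contact_force: [0.4, 0.4, 0.0]
opening: 0.0849
grip_force: 0.0
t 2.43 pos [546.  149.6  31.9] yaw_y 1.3463 zdir [ 9.e-04  1.e-04 -1.e+00] open 84.9 grip 0.0 F [0.4 0.4 0. ] M [ 0.01 -0.01 -0.  ] q [ 0.14  0.08  1.88 -0.    1.18 -1.21]
delta tool mm [ 2.4 -1.1  3.9] roll
```

```bash
python3 -m handwheel '[{"tx":2.4,"ty":-1.1,"tz":2,"roll":0},{"tx":0,"ty":0,"tz":0,"roll":0},{"tx":0,"ty":0,"tz":0,"roll":0},{"tx":0,"ty":0,"tz":0,"roll":0},{"tx":0,"ty":0,"tz":0,"roll":0},{"tx":0,"ty":0,"tz":0,"roll":0},{"tx":0,"ty":0,"tz":0,"roll":0},{"tx":0,"ty":0,"tz":0,"roll":0},{"tx":0,"ty":0,"tz":0,"roll":0},{"tx":0,"ty":0,"tz":0,"roll":0}]' 40 20
python3 d.py 543.5 149 28
```

```text
t: 3.27
tool_pos: [0.5429, 0.1488, 0.0289]
tool_rot: [-0.352, -3.122, 0.0]
contact_force: [-1.1, -0.5, 0.7]
opening: 0.0401
grip_force: 0.2
t 3.27 pos [542.9 148.8  28.9] yaw_y 1.346 zdir [-1.e-04 -0.e+00 -1.e+00] open 40.1 grip 0.2 F [-1.1 -0.5  0.7] M [-0.04 -0.05 -0.02] q [ 0.14  0.08  1.89 -0.    1.17 -1.21]
delta tool mm [-0.5  0.3  0.9] roll
```

```bash
python3 -m handwheel '[{"tx":0,"ty":0,"tz":0,"roll":0},{"tx":0,"ty":0,"tz":0,"roll":0},{"tx":0,"ty":0,"tz":0,"roll":0},{"tx":0,"ty":0,"tz":0,"roll":0},{"tx":0,"ty":0,"tz":0,"roll":0},{"tx":0,"ty":0,"tz":0,"roll":0.12},{"tx":0,"ty":0,"tz":0,"roll":0.12},{"tx":0,"ty":0,"tz":0,"roll":0.12},{"tx":0,"ty":0,"tz":0,"roll":0.12},{"tx":0,"ty":0,"tz":0,"roll":0.12},{"tx":0,"ty":0,"tz":0,"roll":0.12},{"tx":0,"ty":0,"tz":0,"roll":0.12}]' 85
python3 d.py 543.5 149 28
```

```text
t: 4.27
tool_pos: [0.5429, 0.1488, 0.0289]
tool_rot: [-1.603, -2.702, 0.0]
contact_force: [0.4, -0.3, 0.0]
opening: 0.0849
grip_force: 0.0
t 4.27 pos [542.9 148.8  28.9] yaw_y 0.5 zdir [-0.  0. -1.] open 84.9 grip 0.0 F [ 0.4 -0.3  0. ] M [-0.01  0.01 -0.05] q [ 0.14  0.08  1.89  0.    1.17 -0.36]
delta tool mm [-0.1  0.6  0.9] roll
```

```bash
python3 - <<'E'
from h import *
im,d=optics.get_image("scene");np.save("scene1.npy",d)
im2,d2=optics.get_image("top");np.save("top1.npy",d2)
a=cv2.resize(im[140:250,180:340],None,fx=3.5,fy=3.5,interpolation=cv2.INTER_CUBIC)
b=cv2.resize(im2[130:250,180:340],None,fx=3.5,fy=3.5,interpolation=cv2.INTER_CUBIC)
cv2.imwrite("pics/m1.png",np.hstack([cv2.resize(a,(399,274)),cv2.resize(b,(399,299))[:274]])[:,:,::-1])
E
```

```text
(no output)
```

View pics/m1.png

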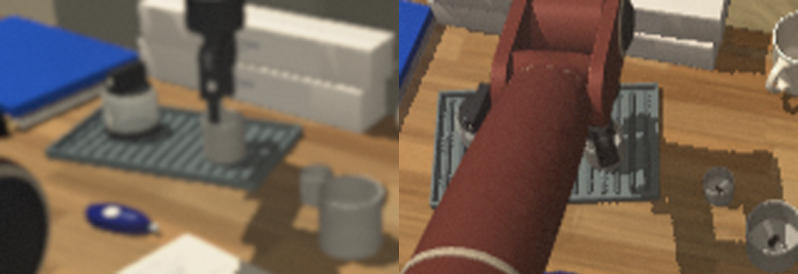

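The left half (scene view) shows the gripper over the cup at crop (222,135), still upright on the tray. In the right half the arm hides the cup. I'll check where the cup went.

```bash
python3 - <<'E'
from h import *
P0=cloud("scene",np.load("scene0.npy"));P1=cloud("scene",np.load("scene1.npy"));c=(.544,.149)
for P in(P0,P1):
    for z0,z1 in((.02,.05),(.025,.038)):
        Q=near(P,c,.06,z0,z1);print(circ(Q,.028,c),circ(Q[Q[:,0]<.545],.028,c), Q.min(0),Q.max(0))
    Q=near(P,c,.05,.05,.3);print("z hist",np.histogram(Q[:,2],np.arange(.05,.2,.01))[0])
    u=near(P,c,.05,.05,.068);print(u.min(0),u.max(0))
I=cv2.imread("pics/scene0.png")
E
```

```text
(array([0.54558898, 0.14813379]), np.float64(0.0020807398999350196), 182) (array([0.54612647, 0.14827289]), np.float64(0.0019292435023511823), 128) [0.51528199 0.11770866 0.02011038] [0.575735   0.17544954 0.04993487]
(array([0.54617512, 0.14873107]), np.float64(0.001883917292092321), 64) (array([0.54609709, 0.14875863]), np.float64(0.001962711194883286), 55) [0.5165403  0.11823216 0.02505536] [0.57491951 0.16768486 0.03797204]
z hist [97 19  0  0  0  0  0  0  0  0  0  0  0  0  0]
[0.51579563 0.11806866 0.05034394] [0.57424665 0.17637061 0.06237518]
(array([0.54569576, 0.1486525 ]), np.float64(0.0018994063421998966), 160) (array([0.54606198, 0.14842549]), np.float64(0.0018839222579569092), 127) [0.51450284 0.11858318 0.02008209] [0.57398964 0.17055627 0.04991147]
(array([0.54613682, 0.14830918]), np.float64(0.0016332468107990432), 60) (array([0.54611995, 0.14817233]), np.float64(0.001736089315956479), 52) [0.51642124 0.11858318 0.02505422] [0.57222131 0.16577008 0.03798097]
z hist [73 14 12 18 14 12  6  9 17 13 19 36 35 33 72]
[0.51646304 0.11830577 0.05009098] [0.5725216  0.17442283 0.06250609]
```

```bash
python3 - <<'E'
from h import *
P1=cloud("scene",np.load("scene1.npy"));c=np.array((.543,.149));e=np.array((np.cos(.5),np.sin(.5)))
Q=near(P1,c,.08,.024,.2);s=(Q[:,:2]-c)@e;w=(Q[:,:2]-c)@[-e[1],e[0]]
for a in np.arange(.025,.2,.01):
    m=(Q[:,2]>a)&(Q[:,2]<a+.01)&(abs(w)<.04);print(round(a,3),m.sum(),"along close",np.round(np.percentile(s[m],[2,25,50,75,98])*1000),"across",np.round(np.percentile(w[m],[2,50,98])*1000))
im,_=optics.get_image("scene")
cv2.imwrite("pics/m2.png",cv2.resize(im[100:210,210:330],None,fx=5,fy=5,interpolation=cv2.INTER_CUBIC)[:,:,::-1])
E
```

```text
0.025 43 along close [-28. -25. -20. -16.  -6.] across [-29.  -6.  21.]
0.035 57 along close [-28. -24. -20. -10.  31.] across [-29.  -8.  20.]
0.045 74 along close [-27. -23. -17.  10.  29.] across [-29.  -9.  24.]
0.055 46 along close [-26. -20. -11.  19.  28.] across [-30.  -9.  23.]
0.065 7 along close [-51. -51. -48. -46.  34.] across [-9. -4.  6.]
0.075 35 along close [-59. -53. -43.  42.  47.] across [-13.  -6.   8.]
0.085 32 along close [-59. -55. -49.  41.  44.] across [-12.  -6.   8.]
0.095 30 along close [-59. -55. -51.  41.  46.] across [-13.  -7.   7.]
0.105 22 along close [-60. -57. -53.  45.  49.] across [-13.  -7.   5.]
0.115 28 along close [-76. -72. -70.  37.  66.] across [-15.  -8.   9.]
0.125 45 along close [-76. -72. -67. -40.  72.] across [-17.  -8.   9.]
0.135 31 along close [-75. -71. -46. -36.  24.] across [-19. -13.   9.]
0.145 48 along close [-74. -72. -68. -30.  59.] across [-20. -10.   8.]
0.155 60 along close [-73. -69. -34. -17.  23.] across [-22. -13.  14.]
0.165 70 along close [-72. -67. -48. -30.   9.] across [-19.  -7.  14.]
0.175 35 along close [-73. -43. -38. -36. -19.] across [-13.  -3.   8.]
0.185 53 along close [-40. -37. -34. -28. -12.] across [-36.  -6.  26.]
0.195 39 along close [-38. -36. -34. -26.  -8.] across [-39.  -9.  27.]
```

View pics/m2.png

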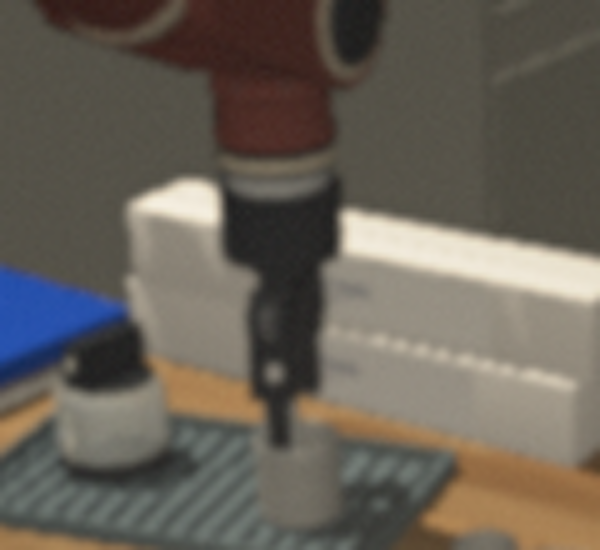

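Scene crop: the near finger's tip ends at crop (280,445), about scene px (265.5,188.5), barely at the cup's rim. So the tips sit higher than the TCP reading suggests. I'll compare by projection.

```bash
python3 - <<'E'
from h import *
p=optics.camera_params("scene");W=np.linalg.inv(p["extrinsics"])
def pr(x): 
    c=W[:3,:3]@x+W[:3,3];v=p["mtx"]@c;return np.round(v[:2]/v[2],1)
for z in(.03,.042,.055,.066): print(z,pr(np.array([.543-.0425*.877,.149-.0425*.479,z])),pr(np.array([.543-.052*.877,.149-.052*.479,z])))
for z in(.2,.213,.225,.237): print("start",z,[pr(np.array([.139+s*.2228,.609+s*.9748,z])) for s in(-.05,.05)])
P=cloud("scene",np.load("scene0.npy"));Q=near(P,(.139,.609),.09,.15,.3)
s=(Q[:,:2]-[.139,.609])@[.2228,.9748]
for lo,hi in((-.08,-.03),(.03,.08)):
    m=(s>lo)&(s<hi);print(lo,m.sum(),np.sort(Q[m,2])[:8], Q[m][np.argsort(Q[m,2])[:8],:2].mean(0))
E
```

```text
0.03 [267.  201.3] [266.5 202.7]
0.042 [266.8 197.9] [266.3 199.3]
0.055 [266.5 194.2] [266.  195.6]
0.066 [266.3 191. ] [265.8 192.4]
start 0.2 [array([ 55., 164.]), array([ 45., 155.])]
start 0.213 [array([ 53.6, 159.6]), array([ 43.6, 150.8])]
start 0.225 [array([ 52.2, 155.5]), array([ 42.3, 146.9])]
start 0.237 [array([ 50.9, 151.4]), array([ 41., 143.])]
-0.08 202 [0.24363115 0.24369701 0.24406049 0.24463376 0.24495469 0.24538859
 0.24578099 0.24642488] [0.12830895 0.56185223]
0.03 94 [0.24341277 0.24485611 0.24511856 0.24687853 0.24700418 0.24724008
 0.24728692 0.24739448] [0.14552492 0.65162913]
```

Both observations agree: the fingertips really are about 25 mm higher than the reported TCP z, while xy agrees. So I go down by what I see, with a force check.

```bash
python3 -m handwheel '[{"tx":0,"ty":0,"tz":10,"roll":0},{"tx":0,"ty":0,"tz":10,"roll":0},{"tx":0,"ty":0,"tz":8,"roll":0},{"tx":0,"ty":0,"tz":0,"roll":0},{"tx":0,"ty":0,"tz":0,"roll":0}]'
python3 -m handwheel '[{"tx":0,"ty":0,"tz":0,"roll":0},{"tx":0,"ty":0,"tz":0,"roll":0},{"tx":0,"ty":0,"tz":0,"roll":0},{"tx":0,"ty":0,"tz":0,"roll":0},{"tx":0,"ty":0,"tz":0,"roll":0},{"tx":0,"ty":0,"tz":0,"roll":0},{"tx":0,"ty":0,"tz":0,"roll":0},{"tx":0,"ty":0,"tz":0,"roll":0},{"tx":0,"ty":0,"tz":0,"roll":0}]' 45 20
python3 d.py 543.5 149 0
```

```text
t: 4.83
tool_pos: [0.5417, 0.1487, -0.0006]
tool_rot: [-1.593, -2.705, 0.003]
contact_force: [0.1, -0.0, -0.2]
opening: 0.0849
grip_force: 0.0
t: 5.58
tool_pos: [0.5437, 0.1489, 0.0017]
tool_rot: [1.594, 2.706, 0.001]
contact_force: [-0.9, 0.3, 4.7]
opening: 0.056
grip_force: 21.9
t 5.58 pos [543.7 148.9   1.7] yaw_y 0.506 zdir [ 1.5e-03  2.0e-04 -1.0e+00] open 56.0 grip 21.9 F [-0.9  0.3  4.7] M [-0.03 -0.03  0.04] q [ 0.14  0.12  1.9  -0.    1.12 -0.37]
delta tool mm [ 0.2 -0.1  1.7] roll
```

```bash
python3 -m handwheel '[{"tx":0,"ty":0,"tz":0,"roll":0},{"tx":0,"ty":0,"tz":0,"roll":0},{"tx":0,"ty":0,"tz":0,"roll":0},{"tx":0,"ty":0,"tz":0,"roll":0.12},{"tx":0,"ty":0,"tz":0,"roll":0.12},{"tx":0,"ty":0,"tz":0,"roll":0.12},{"tx":0,"ty":0,"tz":0,"roll":0.12},{"tx":0,"ty":0,"tz":0,"roll":0.12},{"tx":0,"ty":0,"tz":0,"roll":0.12},{"tx":0,"ty":0,"tz":0,"roll":0.12},{"tx":0,"ty":0,"tz":0,"roll":0.12},{"tx":0,"ty":0,"tz":0,"roll":0.12}]' 80
python3 -m handwheel '[{"tx":0,"ty":0,"tz":0,"roll":0.12},{"tx":0,"ty":0,"tz":0,"roll":0.12},{"tx":0,"ty":0,"tz":0,"roll":0.12},{"tx":0,"ty":0,"tz":0,"roll":0.12},{"tx":0,"ty":0,"tz":0,"roll":0},{"tx":0,"ty":0,"tz":0,"roll":0}]'
python3 -m handwheel '[{"tx":0,"ty":0,"tz":0,"roll":0},{"tx":0,"ty":0,"tz":0,"roll":0},{"tx":0,"ty":0,"tz":0,"roll":0},{"tx":0,"ty":0,"tz":0,"roll":0},{"tx":0,"ty":0,"tz":0,"roll":0},{"tx":0,"ty":0,"tz":0,"roll":0},{"tx":0,"ty":0,"tz":0,"roll":0},{"tx":0,"ty":0,"tz":0,"roll":0},{"tx":0,"ty":0,"tz":0,"roll":0},{"tx":0,"ty":0,"tz":0,"roll":0}]' 45 30
python3 d.py 543.5 149 0
```

```text
t: 6.58
tool_pos: [0.5422, 0.1487, 0.0002]
tool_rot: [-2.763, -1.493, 0.002]
contact_force: [0.4, 0.2, -0.1]
opening: 0.0798
grip_force: 0.0
t: 7.08
tool_pos: [0.5424, 0.1487, 0.0004]
tool_rot: [-3.036, -0.807, 0.002]
contact_force: [-0.7, 0.3, 0.9]
opening: 0.08
grip_force: 0.0
t: 7.92
tool_pos: [0.543, 0.1488, 0.001]
tool_rot: [3.037, 0.803, 0.0]
contact_force: [1.1, -0.0, 0.3]
opening: 0.0542
grip_force: 32.1
t 7.92 pos [543.  148.8   1. ] yaw_y -1.0539 zdir [ 1.e-04  0.e+00 -1.e+00] open 54.2 grip 32.1 F [ 1.1 -0.   0.3] M [ 0.01 -0.06 -0.  ] q [ 0.14  0.12  1.9  -0.    1.12  1.19]
delta tool mm [0.5 0.1 1. ] roll
```

```bash
python3 -m handwheel '[{"tx":0,"ty":0,"tz":-15,"roll":0},{"tx":0,"ty":0,"tz":-30,"roll":0},{"tx":0,"ty":0,"tz":-35,"roll":0},{"tx":0,"ty":0,"tz":-35,"roll":0},{"tx":-5,"ty":12,"tz":-20,"roll":0},{"tx":-11,"ty":26,"tz":0,"roll":0},{"tx":-13,"ty":31,"tz":0,"roll":0},{"tx":-13,"ty":31,"tz":0,"roll":0},{"tx":-13,"ty":31,"tz":0,"roll":0},{"tx":-13,"ty":31,"tz":0,"roll":0},{"tx":-13,"ty":31,"tz":0,"roll":0},{"tx":-13,"ty":31,"tz":0,"roll":0}]'
python3 -m handwheel '[{"tx":-13,"ty":31,"tz":0,"roll":0},{"tx":-13,"ty":31,"tz":0,"roll":0},{"tx":-8,"ty":20,"tz":0,"roll":0},{"tx":-4,"ty":12,"tz":0,"roll":0},{"tx":0,"ty":0,"tz":0,"roll":0},{"tx":0,"ty":0,"tz":0,"roll":0},{"tx":0,"ty":0,"tz":0,"roll":0}]'
python3 d.py 586.5 -196.5 100
python3 - <<'E'
from h import *
o=ctrl.get_obs()
im,d=optics.get_image("scene");np.save("scene2.npy",d);t,dt=optics.get_image("top");np.save("top2.npy",dt)
cv2.imwrite("pics/m3.png",np.vstack([cv2.resize(x[90:250,300:460],None,fx=1.8,fy=1.8,interpolation=cv2.INTER_CUBIC) for x in(im,t)])[:,:,::-1])
c=o["tool_pos"][:2]
P=cloud("scene",d)
for z0,z1 in((.135,.16),(.14,.17)):
    Q=near(P,c,.06,z0,z1);print("cup",z0,circ(Q,.028,c))
Q=near(P,c,.06,.11,.2);print(np.percentile(Q[:,2],[0,2,5,10,50]))
for f in("scene0","scene2"):
    P=cloud("scene",np.load(f+".npy"));print(f,"gr",circ(near(P,(.587,-.197),.075,.02,.08),.0505,c))
E
```

```text
t: 8.92
tool_pos: [0.5713, -0.0939, 0.1354]
tool_rot: [-3.037, -0.803, 0.001]
contact_force: [0.6, -0.3, -0.3]
opening: 0.0542
grip_force: 32.1
t: 9.5
tool_pos: [0.585, -0.1915, 0.1355]
tool_rot: [-3.036, -0.804, 0.001]
contact_force: [0.2, -0.3, -1.4]
opening: 0.054
grip_force: 32.1
t 9.5 pos [ 585.  -191.5  135.5] yaw_y -1.053 zdir [-8.e-04  1.e-03 -1.e+00] open 54.0 grip 32.1 F [ 0.2 -0.3 -1.4] M [-0.01  0.   -0.  ] q [-0.44  0.08  1.7   0.    1.37  0.62]
delta tool mm [-1.2  5.1 35.5] roll 
cup 0.135 (array([ 0.58623314, -0.1926939 ]), np.float64(0.0016347752824612675), 109)
cup 0.14 (array([ 0.58613123, -0.19269083]), np.float64(0.0016081984122971078), 178)
[0.14294037 0.14521952 0.14767882 0.15222788 0.1799573 ]
scene0 gr (array([ 0.58940855, -0.19727322]), np.float64(0.001538103767922131), 621)
scene2 gr (array([ 0.58942476, -0.19725994]), np.float64(0.0016258620172146323), 624)
```

View pics/m3.png

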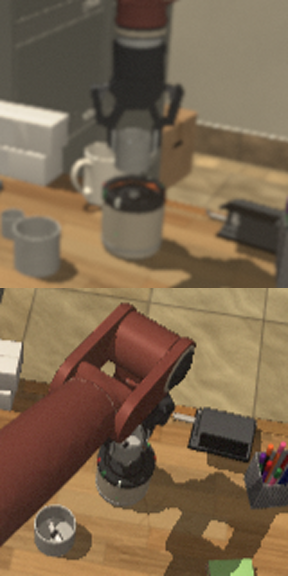

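The cup hangs upright over the grinder (scene crop: cup at (135,150), collar at (133,190)), with nothing fouling the mug. I descend in steps and watch the force.

```bash
python3 -m handwheel '[{"tx":0.6,"ty":5.5,"tz":10,"roll":0},{"tx":0,"ty":0,"tz":15,"roll":0},{"tx":0,"ty":0,"tz":6,"roll":0},{"tx":0,"ty":0,"tz":0,"roll":0},{"tx":0,"ty":0,"tz":0,"roll":0},{"tx":0,"ty":0,"tz":0,"roll":0}]'
python3 d.py 588.2 -196.0 92
```

```text
t: 10.1
tool_pos: [0.5888, -0.1973, 0.1053]
tool_rot: [3.037, 0.803, 0.001]
contact_force: [0.2, 0.0, -1.1]
opening: 0.054
grip_force: 32.1
t 10.1 pos [ 588.8 -197.3  105.3] yaw_y -1.0537 zdir [ 5.e-04 -2.e-04 -1.e+00] open 54.0 grip 32.1 F [ 0.2  0.  -1.1] M [ 0.04  0.06 -0.  ] q [-0.44  0.12  1.71  0.    1.31  0.61]
delta tool mm [ 0.1 -1.4 13.3] roll
```

```bash
python3 -m handwheel '[{"tx":0,"ty":-1.2,"tz":5,"roll":0},{"tx":0,"ty":0,"tz":3,"roll":0},{"tx":0,"ty":0,"tz":2,"roll":0},{"tx":0,"ty":0,"tz":2,"roll":0},{"tx":0,"ty":0,"tz":1,"roll":0},{"tx":0,"ty":0,"tz":1,"roll":0},{"tx":0,"ty":0,"tz":0,"roll":0}]'
python3 d.py 588.2 -196.0 85
```

```text
t: 10.68
tool_pos: [0.5878, -0.1963, 0.0906]
tool_rot: [-3.037, -0.803, 0.001]
contact_force: [0.7, -0.3, -1.5]
opening: 0.0542
grip_force: 32.1
t 10.68 pos [ 587.8 -196.3   90.6] yaw_y -1.054 zdir [-4.e-04  1.e-04 -1.e+00] open 54.2 grip 32.1 F [ 0.7 -0.3 -1.5] M [-0.01 -0.01  0.04] q [-0.44  0.13  1.72 -0.    1.29  0.61]
delta tool mm [ 0.5 -0.   5.6] roll
```

```bash
python3 -m handwheel '[{"tx":0,"ty":0,"tz":1,"roll":0},{"tx":0,"ty":0,"tz":1,"roll":0},{"tx":0,"ty":0,"tz":1,"roll":0},{"tx":0,"ty":0,"tz":1,"roll":0},{"tx":0,"ty":0,"tz":0,"roll":0},{"tx":0,"ty":0,"tz":0,"roll":0}]'
python3 d.py 588.2 -196.0 85
python3 -m handwheel '[{"tx":0,"ty":0,"tz":1,"roll":0},{"tx":0,"ty":0,"tz":0.7,"roll":0},{"tx":0,"ty":0,"tz":0,"roll":0},{"tx":0,"ty":0,"tz":0,"roll":0}]'
python3 d.py 588.2 -196.0 85
```

```text
t: 11.18
tool_pos: [0.5878, -0.1963, 0.0868]
tool_rot: [-3.037, -0.803, 0.0]
contact_force: [0.0, -0.5, -1.0]
opening: 0.0539
grip_force: 32.1
t 11.18 pos [ 587.8 -196.3   86.8] yaw_y -1.0541 zdir [-3.e-04  1.e-04 -1.e+00] open 53.9 grip 32.1 F [ 0.  -0.5 -1. ] M [-0.02  0.03  0.01] q [-0.44  0.14  1.72 -0.    1.28  0.61]
delta tool mm [ 0.5 -0.1  1.8] roll 
t: 11.52
tool_pos: [0.5878, -0.1963, 0.0851]
tool_rot: [-3.037, -0.803, 0.0]
contact_force: [0.9, 0.2, -1.7]
opening: 0.0539
grip_force: 32.1
t 11.52 pos [ 587.8 -196.3   85.1] yaw_y -1.054 zdir [-2.e-04  1.e-04 -1.e+00] open 53.9 grip 32.1 F [ 0.9  0.2 -1.7] M [-0.04  0.03  0.01] q [-0.44  0.14  1.72 -0.    1.28  0.61]
delta tool mm [ 0.5 -0.1  0.1] roll
```

```bash
for i in 1 2; do python3 -m handwheel '[{"tx":0,"ty":0,"tz":1,"roll":0},{"tx":0,"ty":0,"tz":0,"roll":0},{"tx":0,"ty":0,"tz":0,"roll":0}]' | grep -E "pos|contact"; done
```

```text
tool_pos: [0.588, -0.1964, 0.0849]
contact_force: [-2.5, 0.7, 3.9]
tool_pos: [0.588, -0.1963, 0.0849]
contact_force: [-5.5, 2.0, 8.7]
```

```bash
python3 -m handwheel '[{"tx":0,"ty":0,"tz":0,"roll":0},{"tx":0,"ty":0,"tz":0,"roll":0},{"tx":0,"ty":0,"tz":0,"roll":0},{"tx":0,"ty":0,"tz":0,"roll":0},{"tx":0,"ty":0,"tz":0,"roll":0},{"tx":0,"ty":0,"tz":-15,"roll":0},{"tx":0,"ty":0,"tz":-35,"roll":0},{"tx":0,"ty":0,"tz":-35,"roll":0},{"tx":0,"ty":0,"tz":0,"roll":0},{"tx":0,"ty":0,"tz":0,"roll":0}]' 80
python3 d.py 539 306 150 1.463
```

```text
t: 12.85
tool_pos: [0.5899, -0.1972, 0.1719]
tool_rot: [3.033, 0.802, 0.008]
contact_force: [-0.2, 0.1, 0.2]
opening: 0.0798
grip_force: 0.0
t 12.85 pos [ 589.9 -197.2  171.9] yaw_y -1.054 zdir [ 0.006  -0.0029 -1.    ] open 79.8 grip 0.0 F [-0.2  0.1  0.2] M [-0.02 -0.03 -0.03] q [-0.44  0.06  1.66 -0.    1.42  0.61]
delta tool mm [ 204.3 -462.8   20.1] roll -2.517
```

```bash
python3 - <<'E'
from h import *
im,d=optics.get_image("scene");np.save("scene3.npy",d)
P=cloud("scene",d)
Q=near(P,(.588,-.197),.04,.108,.16);print("cup",circ(Q[(Q[:,2]<.14)],.028,(.588,-.197)));print(np.percentile(Q[:,2],[50,90,95,99]))
gm=near(P,(.5894,-.1973),.075,.02,.08);print(circ(gm,.0505,(.588,-.197)))
Q=near(P,(.541,.306),.06,.094,.104);print("bar",cv2.minAreaRect(Q[:,:2].astype(np.float32)*1000),Q[:,2].max())
Q=near(P,(.541,.306),.06,.02,.05);print("lid",circ(Q,.038,(.54,.306)))
cv2.imwrite("pics/m4.png",cv2.resize(im[150:250,320:430],None,fx=5,fy=5,interpolation=cv2.INTER_CUBIC)[:,:,::-1])
E
```

```text
cup (array([ 0.58880957, -0.19768596]), np.float64(0.001998914307587084), 288)
[0.13141864 0.14314036 0.14411646 0.14554169]
(array([ 0.58929262, -0.19740295]), np.float64(0.0016498919464367277), 621)
bar ((538.9019165039062, 304.18341064453125), (19.729476928710938, 59.395294189453125), 85.16913604736328) 0.1034847540494701
lid (array([0.5414151 , 0.30613783]), np.float64(0.0022691010713153264), 181)
```

View pics/m4.png

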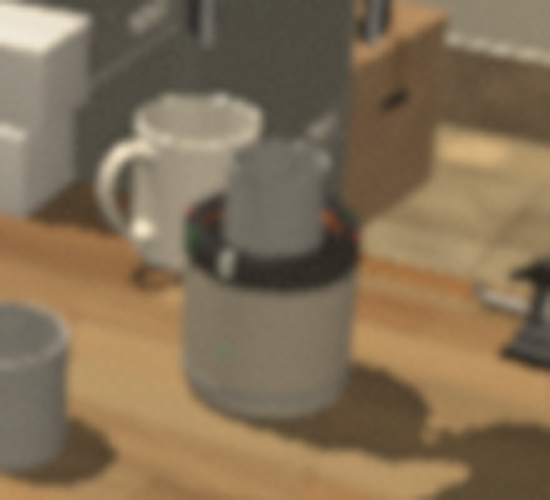

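The cup is seated upright in the collar (cup at crop (278,200), near white mark at (228,263)), and its top measures 0.144. Now I move to the lid and check the slot angle from all the marks.

```bash
python3 - <<'E'
from h import *
f=lambda x,y:ray("top",(335+(x+.5)/9-.5,160+(y+.5)/9-.5),.105)[:2]
for n,a,b,o in(("white",(350,105),(284,340),0),("green",(428,152),(203,293),.68),("red",(460,218),(180,228),1.24)):
    A,B=f(*a),f(*b);v=A-B;print(n,A,B,(A+B)/2,np.linalg.norm(v),"slot angle",(np.arctan2(v[1],v[0])+o))
E
python3 -m handwheel '[{"tx":8,"ty":-18,"tz":0,"roll":0},{"tx":15,"ty":-35,"tz":0,"roll":0},{"tx":16,"ty":-37,"tz":0,"roll":0},{"tx":16,"ty":-37,"tz":0,"roll":0},{"tx":16,"ty":-37,"tz":0,"roll":0},{"tx":16,"ty":-37,"tz":0,"roll":0},{"tx":16,"ty":-37,"tz":0,"roll":0},{"tx":16,"ty":-37,"tz":0,"roll":0},{"tx":16,"ty":-37,"tz":0,"roll":0},{"tx":16,"ty":-37,"tz":0,"roll":0},{"tx":16,"ty":-37,"tz":0,"roll":0},{"tx":16,"ty":-37,"tz":0,"roll":0}]' | grep -E "t:|pos"
python3 -m handwheel '[{"tx":10,"ty":-22,"tz":0,"roll":0},{"tx":6,"ty":-13,"tz":0,"roll":0},{"tx":0,"ty":0,"tz":0,"roll":0.12},{"tx":0,"ty":0,"tz":0,"roll":0.12},{"tx":0,"ty":0,"tz":0,"roll":0.12},{"tx":0,"ty":0,"tz":0,"roll":0.12},{"tx":0,"ty":0,"tz":0,"roll":0.12},{"tx":0,"ty":0,"tz":0,"roll":0.025},{"tx":0,"ty":0,"tz":0,"roll":0},{"tx":0,"ty":0,"tz":0,"roll":0}]' | grep -E "t:|pos"
python3 d.py 539.7 306.5 48 -1.679
```

```text
white [ 0.63313623 -0.19936017] [ 0.53868536 -0.19092201] [ 0.5859108  -0.19514109] 0.09482705570056255 slot angle -0.08910261577672894
green [ 0.6199926  -0.22878353] [ 0.55093095 -0.16087251] [ 0.58546178 -0.19482802] 0.09685772072879685 slot angle -0.09699796659467819
red [ 0.59659504 -0.24329946] [ 0.57404211 -0.14897577] [ 0.58531857 -0.19613761] 0.09698244113210071 slot angle -0.09610113136650322
t: 13.9
tool_pos: [0.5362, 0.2634, 0.1658]
tool_rot: [3.037, 0.803, -0.005]
t: 14.73
tool_pos: [0.5343, 0.2993, 0.1669]
tool_rot: [3.136, -0.17, -0.003]
t 14.73 pos [534.3 299.3 166.9] yaw_y -1.6789 zdir [-0.0019 -0.0011 -1.    ] open 79.8 grip 0.0 F [ 0.8 -0.3 -0.3] M [0.04 0.   0.04] q [ 0.39  0.05  1.68 -0.    1.42  2.07]
delta tool mm [  4.8  -7.9 118.8] roll 0.0001
```

```bash
python3 -m handwheel '[{"tx":4.8,"ty":-7.9,"tz":0,"roll":0},{"tx":0,"ty":0,"tz":25,"roll":0},{"tx":0,"ty":0,"tz":30,"roll":0},{"tx":0,"ty":0,"tz":30,"roll":0},{"tx":0,"ty":0,"tz":15,"roll":0},{"tx":0,"ty":0,"tz":6,"roll":0},{"tx":0,"ty":0,"tz":0,"roll":0},{"tx":0,"ty":0,"tz":0,"roll":0},{"tx":0,"ty":0,"tz":0,"roll":0}]' 50
python3 d.py 539.7 306.5 50 -1.679
```

```text
t: 15.48
tool_pos: [0.5417, 0.3082, 0.0643]
tool_rot: [-3.136, 0.17, -0.005]
contact_force: [-0.2, 0.4, -0.1]
opening: 0.0496
grip_force: 0.0
t 15.48 pos [541.7 308.2  64.3] yaw_y -1.6789 zdir [ 0.0031  0.0013 -1.    ] open 49.6 grip 0.0 F [-0.2  0.4 -0.1] M [ 0.03 -0.03 -0.07] q [0.4  0.17 1.73 0.   1.24 2.08]
delta tool mm [-1.9  1.9 14.3] roll 0.0001
```

```bash
python3 -m handwheel '[{"tx":-1,"ty":1,"tz":6,"roll":0},{"tx":0,"ty":0,"tz":5,"roll":0},{"tx":0,"ty":0,"tz":0,"roll":0},{"tx":0,"ty":0,"tz":0,"roll":0},{"tx":0,"ty":0,"tz":0,"roll":0}]'
python3 d.py 539.7 306.5 50 -1.679
```

```text
t: 15.9
tool_pos: [0.5392, 0.3066, 0.0513]
tool_rot: [-3.137, 0.17, -0.0]
contact_force: [0.8, 0.0, 0.2]
opening: 0.05
grip_force: 0.0
t 15.9 pos [539.2 306.6  51.3] yaw_y -1.679 zdir [ 1.e-04  0.e+00 -1.e+00] open 50.0 grip 0.0 F [0.8 0.  0.2] M [-0.02 -0.    0.01] q [ 0.4   0.18  1.74 -0.    1.22  2.08]
delta tool mm [0.5 0.1 1.3] roll -0.0
```

```bash
python3 -m handwheel '[{"tx":0,"ty":0,"tz":0,"roll":0},{"tx":0,"ty":0,"tz":0,"roll":0},{"tx":0,"ty":0,"tz":0,"roll":0},{"tx":0,"ty":0,"tz":0,"roll":0},{"tx":0,"ty":0,"tz":0,"roll":0},{"tx":0,"ty":0,"tz":0,"roll":0},{"tx":0,"ty":0,"tz":0,"roll":0},{"tx":0,"ty":0,"tz":0,"roll":0},{"tx":0,"ty":0,"tz":0,"roll":0},{"tx":0,"ty":0,"tz":0,"roll":0}]' 5 60
python3 d.py
```

```text
t: 16.73
tool_pos: [0.5393, 0.3068, 0.0515]
tool_rot: [-3.137, 0.17, -0.0]
contact_force: [-0.3, 0.1, 2.4]
opening: 0.015
grip_force: 59.9
t 16.73 pos [539.3 306.8  51.5] yaw_y -1.679 zdir [ 3.e-04  2.e-04 -1.e+00] open 15.0 grip 59.9 F [-0.3  0.1  2.4] M [ 0.    0.07 -0.04] q [0.4  0.18 1.74 0.   1.22 2.08]
```

```bash
python3 -m handwheel '[{"tx":0,"ty":0,"tz":-15,"roll":0},{"tx":0,"ty":0,"tz":-30,"roll":0},{"tx":0,"ty":0,"tz":-35,"roll":0},{"tx":0,"ty":0,"tz":-35,"roll":0},{"tx":2,"ty":8,"tz":-30,"roll":0},{"tx":4,"ty":20,"tz":-10,"roll":0},{"tx":6,"ty":30,"tz":0,"roll":0},{"tx":8,"ty":38,"tz":0,"roll":0},{"tx":8,"ty":38,"tz":0,"roll":0},{"tx":8,"ty":38,"tz":0,"roll":0},{"tx":8,"ty":38,"tz":0,"roll":0},{"tx":8,"ty":38,"tz":0,"roll":0}]' | grep -E "t:|pos|open"
python3 -m handwheel '[{"tx":8,"ty":38,"tz":0,"roll":0},{"tx":8,"ty":38,"tz":0,"roll":0},{"tx":8,"ty":38,"tz":0,"roll":0},{"tx":8,"ty":38,"tz":0,"roll":0},{"tx":8,"ty":38,"tz":0,"roll":0},{"tx":6,"ty":30,"tz":0,"roll":0},{"tx":3,"ty":15,"tz":0,"roll":-0.014},{"tx":1,"ty":6,"tz":0,"roll":0},{"tx":0,"ty":0,"tz":0,"roll":0},{"tx":0,"ty":0,"tz":0,"roll":0},{"tx":0,"ty":0,"tz":0,"roll":0},{"tx":0,"ty":0,"tz":0,"roll":0}]' | grep -E "t:|pos|open"
python3 d.py 587.9 -196.3 148 -1.665
```

```text
t: 17.73
tool_pos: [0.5633, 0.0527, 0.2051]
tool_rot: [3.137, -0.169, -0.002]
opening: 0.0143
t: 18.73
tool_pos: [0.5878, -0.1891, 0.2061]
tool_rot: [-3.138, 0.145, 0.0]
opening: 0.0145
t 18.73 pos [ 587.8 -189.1  206.1] yaw_y -1.6633 zdir [-2.e-04  4.e-04 -1.e+00] open 14.5 grip 59.5 F [ 0.3 -0.  -2.2] M [-0.04 -0.02 -0.01] q [-0.43  0.03  1.63  0.    1.48  1.23]
delta tool mm [ 0.7  7.2 58.1] roll 0.0017
```

```bash
python3 -m handwheel '[{"tx":0.7,"ty":7.2,"tz":0,"roll":0},{"tx":0,"ty":0,"tz":0,"roll":0},{"tx":0,"ty":0,"tz":0,"roll":0},{"tx":0,"ty":0,"tz":0,"roll":0},{"tx":0,"ty":0,"tz":0,"roll":0}]'|grep pos
python3 - <<'E'
from h import *
im,d=optics.get_image("scene");t,dt=optics.get_image("top")
P=cloud("scene",d);c=ctrl.get_obs()["tool_pos"][:2]
for z0,z1 in((.17,.2),(.175,.205)):
    print("lid",circ(near(P,c,.06,z0,z1),.038,c))
Q=near(P,c,.055,.145,.26);print(np.percentile(Q[:,2],[0,1,3]))
print("gr",circ(near(P,c,.075,.02,.08),.0505,c),"cup",circ(near(P,c,.04,.11,.138),.028,c))
print("tool",c)
cv2.imwrite("pics/m5.png",np.hstack([cv2.resize(x[y:y+150,310:435],None,fx=3.1,fy=3.1,interpolation=cv2.INTER_CUBIC) for x,y in((im,90),(t,100))])[:,:,::-1])
E
```

```text
tool_pos: [0.5879, -0.1976, 0.2062]
lid (array([ 0.58948487, -0.19899368]), np.float64(0.0015618395443079752), 289)
lid (array([ 0.58953878, -0.19884595]), np.float64(0.0014816967987097023), 287)
[0.14506004 0.16392299 0.16596056]
gr (array([ 0.58940003, -0.19715462]), np.float64(0.0015740209411647637), 621) cup (array([ 0.58833565, -0.19750374]), np.float64(0.001994089609477821), 239)
tool [ 0.5878576  -0.19767991]
```

View pics/m5.png

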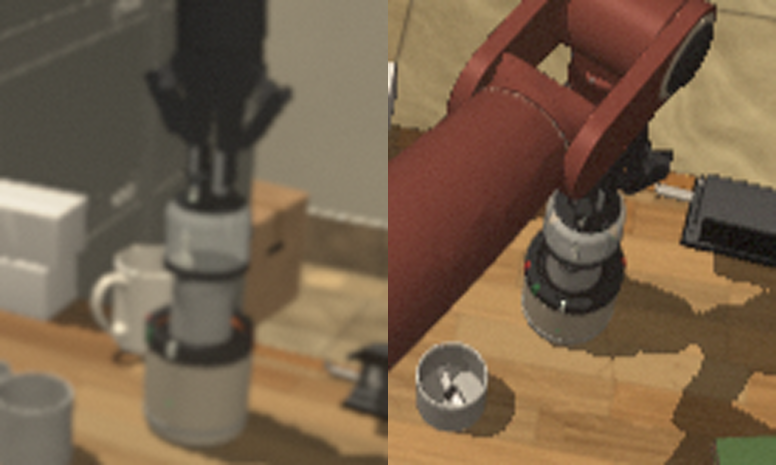

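The lid hangs upright over the cup, with the lid rim at scene crop (208,270) and the collar at (200,330). It sits 1.7 mm too far in -y, so I correct that and go down.

```bash
python3 -m handwheel '[{"tx":0,"ty":-1.5,"tz":5,"roll":0},{"tx":0,"ty":0,"tz":15,"roll":0},{"tx":0,"ty":0,"tz":15,"roll":0},{"tx":0,"ty":0,"tz":12,"roll":0},{"tx":0,"ty":0,"tz":4,"roll":0},{"tx":0,"ty":0,"tz":0,"roll":0},{"tx":0,"ty":0,"tz":0,"roll":0},{"tx":0,"ty":0,"tz":0,"roll":0}]'
python3 d.py 587.9 -196.1 148 -1.665
```

```text
t: 19.92
tool_pos: [0.5885, -0.1965, 0.1559]
tool_rot: [3.138, -0.148, 0.002]
contact_force: [0.0, -0.3, -1.5]
opening: 0.0147
grip_force: 59.5
t 19.92 pos [ 588.5 -196.5  155.9] yaw_y -1.6651 zdir [ 1.e-03 -5.e-04 -1.e+00] open 14.7 grip 59.5 F [ 0.  -0.3 -1.5] M [-0.03 -0.   -0.  ] q [-0.44  0.07  1.67 -0.    1.4   1.22]
delta tool mm [-0.6 -0.3  7.9] roll -0.0001
```

```bash
python3 -m handwheel '[{"tx":0,"ty":0,"tz":3,"roll":0},{"tx":0,"ty":0,"tz":2,"roll":0},{"tx":0,"ty":0,"tz":2,"roll":0},{"tx":0,"ty":0,"tz":1,"roll":0},{"tx":0,"ty":0,"tz":0,"roll":0},{"tx":0,"ty":0,"tz":0,"roll":0}]' | grep -E "pos|conta"
python3 -m handwheel '[{"tx":0,"ty":0,"tz":1,"roll":0},{"tx":0,"ty":0,"tz":1,"roll":0},{"tx":0,"ty":0,"tz":0,"roll":0}]'| grep -E "pos|conta"
python3 d.py 587.9 -196.1 135.5 -1.665
```

```text
tool_pos: [0.5879, -0.1963, 0.1471]
contact_force: [0.4, -0.2, -1.7]
tool_pos: [0.5879, -0.1963, 0.145]
contact_force: [-0.4, -1.5, -1.7]
t 20.67 pos [ 587.9 -196.3  145. ] yaw_y -1.665 zdir [-3.e-04 -1.e-04 -1.e+00] open 14.7 grip 59.5 F [-0.4 -1.5 -1.7] M [-0.16  0.1  -0.02] q [-0.44  0.08  1.68 -0.    1.38  1.22]
delta tool mm [ 0.  -0.2  9.5] roll -0.0
```

```bash
for i in 1 2; do python3 -m handwheel '[{"tx":0,"ty":0,"tz":1,"roll":0},{"tx":0,"ty":0,"tz":1,"roll":0},{"tx":0,"ty":0,"tz":1,"roll":0},{"tx":0,"ty":0,"tz":0,"roll":0}]'| grep -E "pos|conta"; done
python3 d.py 587.9 -196.1 135.5 -1.665
```

```text
tool_pos: [0.588, -0.1962, 0.1422]
contact_force: [-1.2, -0.5, -1.3]
tool_pos: [0.5876, -0.1962, 0.1386]
contact_force: [-1.1, -1.0, -1.1]
t 21.33 pos [ 587.6 -196.2  138.6] yaw_y -1.665 zdir [-1.1e-03  1.0e-04 -1.0e+00] open 14.8 grip 59.6 F [-1.1 -1.  -1.1] M [-0.25  0.39 -0.01] q [-0.44  0.09  1.68 -0.    1.37  1.22]
delta tool mm [ 0.3 -0.2  3.1] roll -0.0
```

```bash
for i in 1 2; do python3 -m handwheel '[{"tx":0,"ty":0,"tz":1,"roll":0},{"tx":0,"ty":0,"tz":1,"roll":0},{"tx":0,"ty":0,"tz":0,"roll":0},{"tx":0,"ty":0,"tz":0,"roll":0}]'| grep -E "pos|conta"; done
python3 d.py 587.9 -196.1 135.5 -1.665
```

```text
tool_pos: [0.5876, -0.1963, 0.1368]
contact_force: [-3.0, -0.5, -0.1]
tool_pos: [0.5878, -0.1964, 0.1356]
contact_force: [-5.2, -1.2, 3.6]
t 22.0 pos [ 587.8 -196.4  135.6] yaw_y -1.665 zdir [-6.e-04 -2.e-04 -1.e+00] open 15.1 grip 60.1 F [-5.2 -1.2  3.6] M [-0.17  1.09 -0.03] q [-0.44  0.09  1.69 -0.    1.37  1.22]
delta tool mm [ 0.1 -0.3  0.1] roll -0.0
```

```bash
python3 -m handwheel '[{"tx":-0.5,"ty":0,"tz":0.5,"roll":0},{"tx":0,"ty":0,"tz":0,"roll":0},{"tx":0,"ty":0,"tz":0,"roll":0}]'| grep -E "pos|conta"
python3 d.py 587.9 -196.1 135.5 -1.665
```

```text
tool_pos: [0.5877, -0.1963, 0.1356]
contact_force: [-4.5, -0.7, 4.5]
t 22.25 pos [ 587.7 -196.3  135.6] yaw_y -1.6649 zdir [ 7.e-04 -4.e-04 -1.e+00] open 14.6 grip 60.4 F [-4.5 -0.7  4.5] M [-0.08  1.11 -0.03] q [-0.44  0.09  1.69 -0.    1.36  1.22]
delta tool mm [ 0.2 -0.2  0.1] roll 0.0001
```

```bash
python3 -m handwheel '[{"tx":0,"ty":0,"tz":0,"roll":0.05},{"tx":0,"ty":0,"tz":0,"roll":0.05},{"tx":0,"ty":0,"tz":0,"roll":0.05},{"tx":0,"ty":0,"tz":0,"roll":0.05},{"tx":0,"ty":0,"tz":0,"roll":0.05},{"tx":0,"ty":0,"tz":0,"roll":0.05},{"tx":0,"ty":0,"tz":0,"roll":0},{"tx":0,"ty":0,"tz":0,"roll":0}]'| grep -E "pos|conta"
python3 d.py 587.9 -196.1 135.5 -2.345
```

```text
tool_pos: [0.5882, -0.1962, 0.1354]
contact_force: [-2.7, -1.0, 4.8]
t 22.92 pos [ 588.2 -196.2  135.4] yaw_y -1.9638 zdir [ 1.9e-03 -3.0e-04 -1.0e+00] open 14.6 grip 60.4 F [-2.7 -1.   4.8] M [-0.12  0.67  0.03] q [-0.44  0.09  1.69  0.    1.36  1.52]
delta tool mm [-0.3 -0.  -0.1] roll 0.3812
```

```bash
python3 -m handwheel '[{"tx":0,"ty":0,"tz":0,"roll":0.05},{"tx":0,"ty":0,"tz":0,"roll":0.05},{"tx":0,"ty":0,"tz":0,"roll":0.05},{"tx":0,"ty":0,"tz":0,"roll":0.05},{"tx":0,"ty":0,"tz":0,"roll":0.05},{"tx":0,"ty":0,"tz":0,"roll":0.05},{"tx":0,"ty":0,"tz":0,"roll":0.05},{"tx":0,"ty":0,"tz":0,"roll":0.03},{"tx":0,"ty":0,"tz":0,"roll":0},{"tx":0,"ty":0,"tz":0,"roll":0},{"tx":0,"ty":0,"tz":0,"roll":0},{"tx":0,"ty":0,"tz":0,"roll":0}]'| grep -E "pos|conta"
python3 d.py 587.9 -196.1 135.5 -2.345
python3 - <<'E'
from h import *
im,d=optics.get_image("scene");t,_=optics.get_image("top")
P=cloud("scene",d);Q=near(P,(.589,-.197),.06,.12,.15);print("lid",circ(Q,.038,(.589,-.197)))
cv2.imwrite("pics/m6.png",np.hstack([cv2.resize(x[y:y+75,w:w+65],None,fx=6.1,fy=6.1,interpolation=cv2.INTER_CUBIC) for x,y,w in((im,160,342),(t,155,337))])[:,:,::-1])
E
```

```text
tool_pos: [0.5879, -0.1964, 0.1354]
contact_force: [-4.1, -1.4, 4.7]
t 23.92 pos [ 587.9 -196.4  135.4] yaw_y -2.3437 zdir [ 1.1e-03 -6.0e-04 -1.0e+00] open 14.5 grip 60.4 F [-4.1 -1.4  4.7] M [-0.17  0.82  0.15] q [-0.44  0.09  1.69 -0.    1.36  1.9 ]
delta tool mm [-0.3 -0.2 -0.1] roll 0.0013
lid (array([ 0.58988666, -0.19806341]), np.float64(0.0020959469398036273), 300)
```

View pics/m6.png

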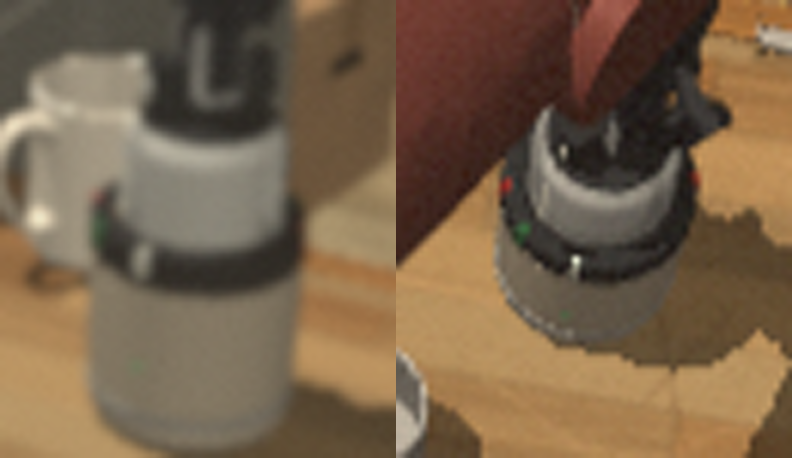

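The lid is down in the collar, and its white stripe at top crop (563,150) points towards the green mark at (523,230). The wrist moment is about 0.15 N m, which fits the spring at 0.6 rad, so I hand in.

```bash
python3 -c "
from station import ctrl
print(ctrl.finish_job())"
```

```text
the job is handed in; nothing more can be done
None
```

I handed the job in at about 24 s: the cup is seated, and the lid is down in the collar, turned 0.68 rad to the green pulse mark and still gripped. The ring angle couldn't be read directly; the turn angle and about 0.15 N m at the wrist fit a reading near 0.6 rad. The judge's verdict was not returned.

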